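# Restock the milk cooler on the cafe counter

### The job

Restock the milk cooler: lift its lid off by the knob and lay it flat on the rubber bar mat, knob up. Then take the short cream carton from among the taller milk cartons in the cardboard delivery tray and stand it upright on the floor of the cooler's empty middle compartment, turned the same way as the two milk cartons beside it. Set the lid on the mat and the carton in the cooler gently rather than dropping them, never let the carton fall over, and leave everything else where it stands.

Things in the scene. Friction and masses are not known exactly. Their poses are not given: they have to be found in the camera images.
- cooler: Fixed open steel box, 114 (own x, front to back) by 232 (own y) by 120 mm high, walls 8, floor 6 mm thick; lidded at the start. Origin: centre of underside. Two 3 mm sheet dividers at own y = +-36.5 mm, their tops 4 mm below the rim, make three compartments, each 70 mm along y and 98 mm along x. The outer two hold milk cartons; the middle one is empty and leaves a finger 28 mm at each broad face.
- cooler_place (a point): Point on the cooler's floor at the centre of the empty middle compartment (6 mm above the counter); axes as the cooler's.
- lid: Loose hollow steel lid, 0.36 to 0.59 kg, 128 (own x) by 246 (own y) by 30 mm, round black knob in the centre of its top. Origin: centre of its underside (skirt's lower edge). The skirt hangs 10 mm down outside the cooler's rim with 3 mm play: at the start the origin is 110 mm above the counter, axes as the cooler's. Laid down, it rests on its skirt.
- lid_knob (a point): Middle of the knob's head, 54 mm above the lid's origin and 24 mm above its top face. The head is an upright cylinder 36 mm wide, 24 mm tall, on a stem 18 mm wide, 12 mm tall.
- cream: Short carton to move: rigid paper brick 62 (own x) by 42 (own y) by 100 mm tall, 0.24 to 0.31 kg. Origin: centre of underside. Broad faces towards own +-y. Starts in any of the tray's 3 places, 3 mm from its neighbours' broad faces: there only its narrow sides can be gripped, in the cooler only its broad ones: stand it on a free spot and regrasp it. To end with own y along the cooler's x.
- milk_a: One of two tall milk cartons in the tray, 62 (own x) by 42 (own y) by 120 mm tall, otherwise like the cream carton. Origin: centre of underside. To stay.
- milk_b: The other tall milk carton, the same.
- milk_c: Tall milk carton (62 by 42 by 120 mm) standing in the cooler at its own y = +73 mm, its broad faces (own +-y) towards the cooler's +-x; its top is 126 mm above the counter, 6 mm above the rim. To stay.
- milk_d: The same at the cooler's own y = -73 mm. To stay.
- tray: Fixed cardboard delivery tray, 78 (own x) by 146 (own y) mm, walls 34 mm high and 4 mm thick, floor 4 mm thick. Origin: centre of its underside. Holds the three cartons in a row along own y at about -45, 0 and +45 mm, their own x along the tray's x, with 4 mm play along x.
- mat: Fixed flat black ribbed rubber bar mat, 150 (own x) by 270 (own y) by 5 mm, the place for the lid. Origin: centre of its underside.
- pitcher: Bystander: steel milk pitcher, 84 mm wide, 100 mm high, with a handle reaching 72 mm from its axis along own +y. Origin: centre of underside.
- cup: Bystander: white mug, 84 mm wide, 75 mm high, handle along own +y reaching about 75 mm from its axis. Origin: centre of underside.
- syrup: Bystander: amber syrup bottle, 68 mm wide, 200 mm high, the tallest thing near the work. Origin: centre of underside.
- sugar: Bystander: glass sugar jar with a steel cap, 72 mm wide, 110 mm high. Origin: centre of underside.
Things that resemble listed ones, but are neither listed nor needed, are in the scene too. What is shaped like the cream but purple is not meant.

How it is judged:
At the end, for the whole second after the job is handed in: The lid lies flat and knob up, its centre over the mat (tilt under 0.06 rad); the short cream carton stands upright on the floor of the cooler's middle compartment (within 6 mm, 0.06 rad), broad faces turned as its neighbours' within 0.25 rad; both released and at rest (x of lid in the frame of mat between -0.075 and 0.075 m and y of lid in the frame of mat between -0.135 and 0.135 m and height (world z) of lid below 0.012 m and angle between each of lid, cream's own z axis and vertical below 0.06 rad and linear speed of each of lid, cream below 0.02 m/s and x of cream in the frame of cooler_place between -0.03 and 0.03 m and y of cream in the frame of cooler_place between -0.01 and 0.01 m and z of cream in the frame of cooler_place below 0.006 m and angle between the y axis of cream and the x axis of cooler, either way round below 0.25 rad); the robot touches nothing.
It fails at once if a milk carton was shifted by more than 30 mm or tipped (distance of any of milk_c, milk_d, milk_a, milk_b from where it was at the start of the episode above 0.03 m or angle between any of milk_c, milk_d, milk_a, milk_b's own z axis and vertical above 0.3 rad).
It fails at once if the pitcher, cup, syrup bottle or sugar jar was shifted by more than 30 mm (distance of any of pitcher, cup, syrup, sugar from where it was at the start of the episode above 0.03 m).
It fails at once if the cream carton fell over (tilted more than 0.8 rad) (angle between cream's own z axis and vertical above 0.8 rad).
It fails at once if the lid was dropped on the mat (faster than 0.5 m/s within 30 mm of it) (height (world z) of lid below 0.035 m and linear speed of lid above 0.5 m/s).
It fails at once if the carton was dropped in the cooler (faster than 0.35 m/s within 30 mm of its floor) (x of cream in the frame of cooler_place between -0.06 and 0.06 m and y of cream in the frame of cooler_place between -0.06 and 0.06 m and z of cream in the frame of cooler_place below 0.03 m and linear speed of cream above 0.35 m/s).
It also fails if it takes over 72 s, if anything falls off the work surface, if the arm or the gripper's body presses on something with over 40 N, if the wrist force passes 120 N, or if a joint passes its speed limit or range.

### The arm

A 6-joint arm with a two-finger parallel gripper is mounted at the origin on the work surface. World frame = base frame: x ahead of the robot, y to its left, z up, the work surface at z = 0. Lengths are in m, angles in rad, forces in N, time in s.
With the tool pointing down it reaches from about 0.375 to 0.975 m from the base axis. Payload 3.8 kg.
Tool frame: the origin (TCP) lies at the very end of the fingers, on their centre line; the grasp point (between the pads) lies 19 mm behind it (bot.pinch_z is the distance from the TCP to the grasp point, in m); x points along the fingers, y is the direction in which the jaws open and shut, and the axes are right-handed (so a half turn about x gives the same grasp; the last joint's range is limited). The gripper opens to 85 mm and grips with 20 to 120 N. Pads are 22 mm wide; open, the fingers measure 114 mm over their backs; the gripper's body (76 mm by 85 mm) begins 54 mm behind the grasp point. The pads swing forward as they close: fully open they stand 13 mm farther back than shut.
Start: joints at [-1.2, 0.264, 1.604, -0, 1.274, -0.037], TCP at [0.268, -0.62, 0.231] pointing down, gripper open.
Joint ranges: [-2.63, 2.63], [-0.94, 2.18], [0.31, 2.57], [-1.31, 4.45], [0, 2.66], [-2.55, 2.55]. Speed limits (rad/s): [2.57, 2.57, 3.14, 3.14, 3.14, 3.14].

### API

Orientations are given as a rotation vector (axis times angle).
In Python, from workcell import monitor, imaging, finish_job, bot gives the robot as it stands.
- The arm moves only by the tool jog_arm, never from a script. Its argument "rows" is a list of rows, each a list of 7 numbers: the shift along the tool's x, y, z in m, then the turn, a rotation vector about the tool's x, y, z in rad, then the opening in per cent of the stroke, from 0 (shut) to 100 (fully open). A call has 1 to 20 rows; each row is the pose to reach, as a shift and turn from the pose measured when the call began, along the tool's axes at that moment; what a row does not reach only later rows make up. A row lasts 1/10 s, in which the tool goes at most 50 mm and 8.59 degrees, less where a joint would pass 70% of its speed; a pose out of reach is approached as far as the arm can. A call with a gripper value outside its range is refused whole. The fingers move at their own pace and stop on an object; "force" is the grip in N (left out, the last holds). Time passes only in rows, so rows that repeat a pose let the fingers close. It gives the time, the measured TCP pose, the force and the opening at its end, in the units of the state.
- monitor.read_state(): the state, without advancing time (a new reading comes with each control period).
- imaging.read_camera(name): name is "side" or "top" or "wrist"; returns the picture (480x640x3 uint8, blue, green, red); there is no depth.
- imaging.camera_params(name): a dict with "fx", "fy", "cx", "cy" (pixels), "k1" (the pictures are not rectified: a ray, as slopes to the right and down, at radius r is drawn at 1 + k1 r^2 times it, then the intrinsics apply), "T" (4x4, takes a point from camera to world coordinates); the wrist camera has in their place "T_tool_cam" (4x4, takes a point from camera to tool coordinates, whose origin is the TCP and whose axes are the tool frame's). Camera axes: x right, y down, z forward; pixel columns grow to the right and rows downward; lengths in m; the calibration is good to about 2 mm. A picture is of the moment at which its call begins: read the wrist's pose just before it. camera_params takes no time and is no camera call.
- finish_job(): hands the job in, once; it reports no verdict.
The state is a dict: "time": time; "q": joint angles; "joint_vel": joint speeds; "joint_torque": joint torques, N m; "tool_pos": TCP position; "tcp_rot": TCP orientation; "wrist_force": force on the tool from outside, world axes, zero at the start; "torque": the same for the moment, N m; "width": opening from 0.0 (shut) to 1.0 (fully open).
Only numpy, scipy, OpenCV 4.12 (cv2) and the standard library are available. Lean on these libraries where they do the work, as an engineer would, in place of code of your own. Each camera call takes 0.05 s, during which the arm holds its last target. There are 200 camera calls.

## Working session

There is one attempt and no reset: what is moved stays moved. The work goes in short steps, Python scripts to look and compute and a tool call to move; the robot and the scene stay as the last step left them, time stands still between calls to the robot, and variables do not carry over. Pictures are saved under pics/ and viewed, about 8 in all and at most 12, crops included, and the job is handed in when it is done.

Besides the shell and the picture viewer there is one more tool, called after "Call:" as a command line: name --pt "numbers of a row" for each row, then --argument value for the rest. jog_arm: Moves the arm, as the interface text tells. Its arguments: {"type":"object","properties":{"rows":{"type":"array","items":{"type":"array","items":{"type":"number"}}},"force":{"type":"number"}},"required":["rows"]}

```bash
mkdir -p pics; ls; python3 - <<'E'
from workcell import monitor, imaging, bot
import cv2,json
s=monitor.read_state();print(s)
for n in("top","side","wrist"):
    im=imaging.read_camera(n);cv2.imwrite(f"pics/{n}0.png",im)
    print(n,imaging.camera_params(n))
print(bot.pinch_z)
E
```

```text
pics
{'time': 0.0, 'q': array([-1.19987665e+00,  2.64772564e-01,  1.60537562e+00,  2.19847354e-05,
        1.27368523e+00, -3.69240219e-02]), 'joint_vel': array([ 2.75368464e-05,  1.08624342e-03,  9.81677622e-05,  1.63067820e-04,
       -2.65381537e-03, -1.41448882e-03]), 'joint_torque': array([ 1.38074720e-03, -5.15103471e+01, -3.67312825e+01, -1.22977403e-04,
        1.28160033e-02,  3.08977940e-05]), 'tool_pos': array([ 0.26745232, -0.61896175,  0.22994806]), 'tcp_rot': array([ 1.99751637,  0.41540399, -1.99823398]), 'wrist_force': array([ 0.79045406, -0.32267521, -0.30354942]), 'torque': array([-0.00971311,  0.01586013, -0.01563793]), 'width': 1.0025382949998258}
top {'fx': 548.2957652554925, 'fy': 548.2957652554925, 'cx': 311.5621195133072, 'cy': 229.39790596728653, 'k1': 0.008015099447595674, 'T': array([[ 2.41202654e-02, -9.74157923e-01,  2.24576389e-01,
         2.88590606e-01],
       [-9.99708719e-01, -2.36904874e-02,  4.60851486e-03,
        -8.07862824e-03],
       [ 8.30902845e-04, -2.24622132e-01, -9.74445590e-01,
         1.44723202e+00],
       [ 0.00000000e+00,  0.00
[... 248 characters left out ...]
1.04195262],
       [ 0.58103713,  0.56561894, -0.58521028,  0.63899804],
       [ 0.01601731, -0.72684783, -0.68661174,  0.86746015],
       [ 0.        ,  0.        ,  0.        ,  1.        ]])}
wrist {'fx': 332.16776765246567, 'fy': 332.16776765246567, 'cx': 316.61282587707257, 'cy': 243.74364739237353, 'k1': -0.032594803360992124, 'T_tool_cam': array([[ 8.20814444e-04, -3.17468670e-01,  9.48268406e-01,
        -1.42195351e-01],
       [ 9.99998986e-01, -8.43105050e-04, -1.14785333e-03,
        -9.42522451e-05],
       [ 1.16389735e-03,  9.48268387e-01,  3.17467656e-01,
        -8.25006266e-02],
       [ 0.00000000e+00,  0.00000000e+00,  0.00000000e+00,
         1.00000000e+00]])}
0.0187
```

View pics/top0.png

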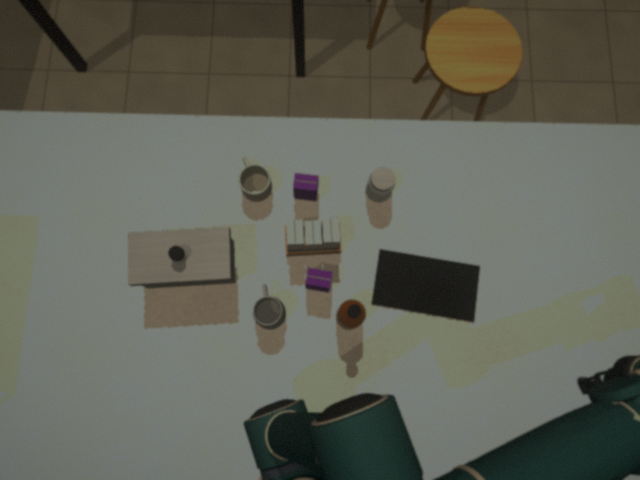

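View pics/side0.png

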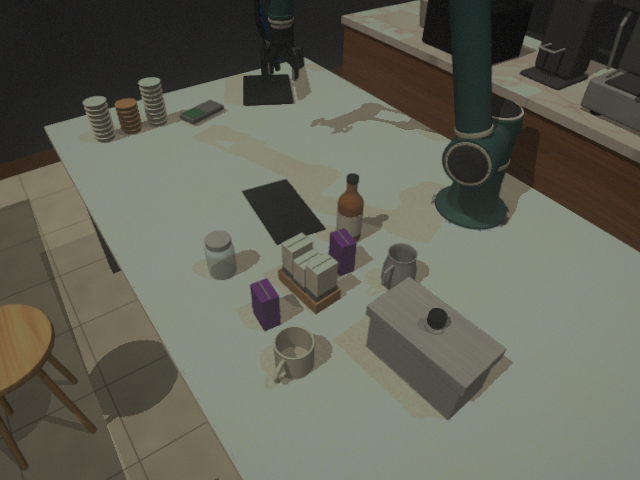

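Top view: the cooler lid is at (180,256), its knob at (177,254), the mat at (427,285) and the tray at (313,238). Pitcher (268,311), cup (255,181), syrup (350,313) and sugar (381,182) stand around them. I'll enlarge the tray to find the short carton.

```bash
cat > h.py <<'E'
from workcell import monitor, imaging
import cv2, numpy as np
from scipy.spatial.transform import Rotation as R
P={}
def cam(n,s=None):
    p=imaging.camera_params(n)
    if n=="wrist":
        s=s or monitor.read_state()
        T=np.eye(4);T[:3,:3]=R.from_rotvec(s["tcp_rot"]).as_matrix();T[:3,3]=s["tool_pos"]
        p["T"]=T@p["T_tool_cam"]
    return p
def ray(p,uv):
    K=np.array([[p["fx"],0,p["cx"]],[0,p["fy"],p["cy"]],[0,0,1]])
    x=cv2.undistortPoints(np.array([[uv]],float),K,np.array([p["k1"],0,0,0]))[0,0]
    return p["T"][:3,3],p["T"][:3,:3]@np.array([x[0],x[1],1])
def onz(p,uv,z):
    o,d=ray(p,uv);return (o+d*(z-o[2])/d[2])[:2]
def proj(p,X):
    X=np.linalg.inv(p["T"])@np.append(X,1);x=X[:2]/X[2]
    x=x*(1+p["k1"]*(x@x));return np.array([p["fx"]*x[0]+p["cx"],p["fy"]*x[1]+p["cy"]])
def minrect(p,mask,z):
    cs,_=cv2.findContours(mask.astype(np.uint8),cv2.RETR_EXTERNAL,cv2.CHAIN_APPROX_NONE)
    c=max(cs,key=cv2.contourArea)[:,0]
    w=np.array([onz(p,u,z) for u in c])*1000
    r=cv2.minAreaRect(w.astype(np.float32));return r,cv2.boxPoints(r)
E
python3 - <<'E'
from h import *
t=cv2.imread("pics/top0.png");s=cv2.imread("pics/side0.png")
a=cv2.resize(t[200:320,270:370],(500,600),interpolation=3)
b=cv2.resize(s[210:330,260:360],None,fx=3,fy=5) if 0 else cv2.resize(s[220:320,270:350],(300,375),interpolation=3)
o=np.zeros((600,800,3),np.uint8);o[:,:500]=a;o[:375,500:]=b
cv2.imwrite("pics/crop1.png",cv2.convertScaleAbs(o,alpha=1.2))
p=cam("top")
g=cv2.cvtColor(t,cv2.COLOR_BGR2GRAY)
m=np.zeros_like(g);m[235:340,360:500]=g[235:340,360:500]<45
print("mat",minrect(p,m,.005))
m=np.zeros_like(g);m[235:275,160:195]=g[235:275,160:195]<45
c=np.argwhere(m).mean(0)[::-1];print("knob",c,onz(p,c,.170),m.sum())
print(t[256,150],t[256,215],t[238,236],t[282,180],t[220,120])
for n,uv,z in(("pitcher",(270,312),.1),("cup",(256,180),.075),("syrup",(352,311),.2),("sugar",(383,178),.11),("pur1",(319,272),.1),("pur2",(306,179),.1)):print(n,onz(p,uv,z))
for uv in((128,233),(229,228),(232,277),(131,284)):print("lid",onz(p,uv,.140))
E
```

```text
mat (((478.387451171875, -305.5627746582031), (264.18316650390625, 145.20114135742188), 81.56390380859375), array([[ 387.19376, -425.57416],
       [ 530.82385, -446.8761 ],
       [ 569.5812 , -185.55139],
       [ 425.95105, -164.24945]], dtype=float32))
knob [176.37575758 253.45454545] [0.51680867 0.31616738] 165
[ 93 105 111] [ 94 109 115] [ 99 123 120] [46 53 57] [113 124 120]
pitcher [0.39016349 0.09453738]
cup [0.73419039 0.14726936]
syrup [ 0.38933424 -0.09796421]
sugar [ 0.73609718 -0.18117535]
pur1 [ 0.49126378 -0.02273818]
pur2 [0.7319211  0.01582988]
lid [0.56995593 0.44566686]
lid [0.58846034 0.20018937]
lid [0.46812216 0.18600115]
lid [0.44555398 0.42609698]
```

View pics/crop1.png

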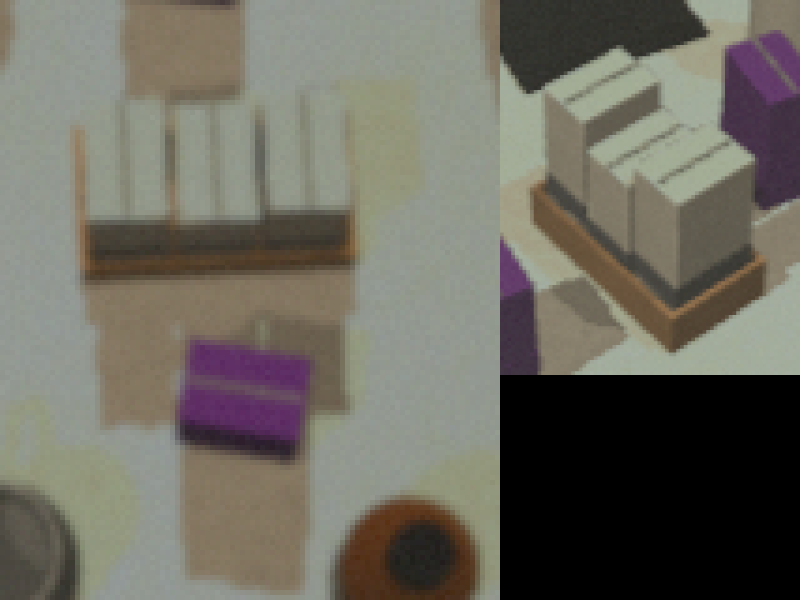

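Crop: the middle carton is the short one. It shows lower in the side view, and its top is at about top-view pixel (313.5,231.5). The purple carton near (319,272) is a decoy. Next I'll work out the first move.

```bash
cat >> h.py <<'E'
def plan(pos,yaw,s=None):
    """tool x down, tool y (jaw) at world angle yaw; prints shift+turn in tool axes"""
    s=s or monitor.read_state()
    M=R.from_rotvec(s["tcp_rot"]).as_matrix()
    cy=np.arctan2(M[1,1],M[0,1])
    x=np.array([0,0,-1.]);y=np.array([np.cos(yaw),np.sin(yaw),0]);D=np.c_[x,y,np.cross(x,y)]
    t=R.from_matrix(M.T@D).as_rotvec()
    print("t=%.2f"%s["time"],"pos",s["tool_pos"].round(4),"yaw %.3f"%cy,"q",s["q"].round(2),"F",s["wrist_force"].round(1),"w %.2f"%s["width"])
    print(" -> shift",(M.T@(np.array(pos)-s["tool_pos"])).round(4),"turn",t.round(3))
E
python3 - <<'E'
from h import *
p=cam("top");t=cv2.imread("pics/top0.png")
z=lambda u,v:(270+u/5,200+v/5)
print("cream top corners",[onz(p,z(*a),.104).round(4) for a in((175,97),(258,97),(262,220),(176,222))])
print("tray front rim",[onz(p,z(*a),.034).round(4) for a in((85,250),(355,240))])
print("purple",[onz(p,z(*a),.1).round(4) for a in((188,340),(312,355),(300,448),(180,425))])
print("pitcher handle",onz(p,(265,288),.07))
for pos in((.517,.316,.30),):
  for y in(.085,np.pi/2+.085,-np.pi/2+.085,np.pi+.085):plan(pos,y)
E
```

```text
cream top corners [array([0.6237, 0.0155]), array([ 0.6247, -0.0264]), array([ 0.5614, -0.0297]), array([0.5593, 0.0132])]
tray front rim [array([0.5573, 0.0617]), array([ 0.5661, -0.0798])]
purple [array([0.5006, 0.0057]), array([ 0.4946, -0.0559]), array([ 0.4483, -0.0507]), array([0.4582, 0.0086])]
pitcher handle [0.45193167 0.11186429]
t=0.15 pos [ 0.2675 -0.6191  0.2302] yaw -1.163 q [-1.2   0.26  1.61 -0.    1.27 -0.04] F [-0.2 -0.1  0.1] w 1.00
 -> shift [-0.0684 -0.7596 -0.6   ] turn [-1.248e+00 -1.000e-03  2.000e-03]
t=0.15 pos [ 0.2675 -0.6191  0.2302] yaw -1.163 q [-1.2   0.26  1.61 -0.    1.27 -0.04] F [-0.2 -0.1  0.1] w 1.00
 -> shift [-0.0684 -0.7596 -0.6   ] turn [-2.819 -0.003  0.   ]
t=0.15 pos [ 0.2675 -0.6191  0.2302] yaw -1.163 q [-1.2   0.26  1.61 -0.    1.27 -0.04] F [-0.2 -0.1  0.1] w 1.00
 -> shift [-0.0684 -0.7596 -0.6   ] turn [0.323 0.    0.002]
t=0.15 pos [ 0.2675 -0.6191  0.2302] yaw -1.163 q [-1.2   0.26  1.61 -0.    1.27 -0.04] F [-0.2 -0.1  0.1] w 1.00
 -> shift [-0.0684 -0.7596 -0.6   ] turn [1.894e+00 2.000e-03 1.000e-03]
```

Call:
jog_arm --pt "-0.07 0 0 0 0 0 100" --pt "-0.07 0 0 0 0 0 100" --pt "-0.07 -0.38 -0.3 -0.6 0 0 100" --pt "-0.07 -0.76 -0.6 -1.248 0 0 100" --pt "-0.07 -0.76 -0.6 -1.248 0 0 100" --pt "-0.07 -0.76 -0.6 -1.248 0 0 100" --pt "-0.07 -0.76 -0.6 -1.248 0 0 100" --pt "-0.07 -0.76 -0.6 -1.248 0 0 100" --pt "-0.07 -0.76 -0.6 -1.248 0 0 100" --pt "-0.07 -0.76 -0.6 -1.248 0 0 100" --pt "-0.07 -0.76 -0.6 -1.248 0 0 100" --pt "-0.07 -0.76 -0.6 -1.248 0 0 100" --pt "-0.07 -0.76 -0.6 -1.248 0 0 100" --pt "-0.07 -0.76 -0.6 -1.248 0 0 100" --pt "-0.07 -0.76 -0.6 -1.248 0 0 100" --pt "-0.07 -0.76 -0.6 -1.248 0 0 100" --pt "-0.07 -0.76 -0.6 -1.248 0 0 100" --pt "-0.07 -0.76 -0.6 -1.248 0 0 100" --pt "-0.07 -0.76 -0.6 -1.248 0 0 100" --pt "-0.07 -0.76 -0.6 -1.248 0 0 100" --force 100

```text
time: 2.15
tool_pos: [0.4992, 0.2526, 0.3013]
tcp_rot: [1.147, 1.25, -1.146]
wrist_force: [1.3, -0.6, 0.0]
width: 1.002
```

Call:
jog_arm --pt "0 0 0 0 0 0 100" --pt "0 0 0 0 0 0 100"

```text
time: 2.35
tool_pos: [0.4987, 0.2535, 0.3003]
tcp_rot: [1.143, 1.252, -1.146]
wrist_force: [0.0, 0.4, -0.5]
width: 0.999
```

```bash
python3 - <<'E'
from h import *
plan((.517,.316,.149),.085)
s=monitor.read_state();im=imaging.read_camera("wrist");cv2.imwrite("pics/w1.png",im)
p=cam("wrist",s);print(p["T"].round(4).tolist())
print(proj(p,(.517,.316,.176)))
E
```

```text
t=2.35 pos [0.4987 0.2535 0.3003] yaw 0.088 q [0.42 0.01 1.76 0.   1.37 0.34] F [ 0.   0.4 -0.5] w 1.00
 -> shift [ 0.1513  0.0241 -0.0606] turn [ 0.003 -0.     0.002]
[[0.9962, 0.0832, 0.0255, 0.4925], [0.087, -0.9448, -0.3157, 0.3353], [-0.0022, 0.3168, -0.9485, 0.4425], [0.0, 0.0, 0.0, 1.0]]
[346.41652191 161.81269079]
```

View pics/w1.png

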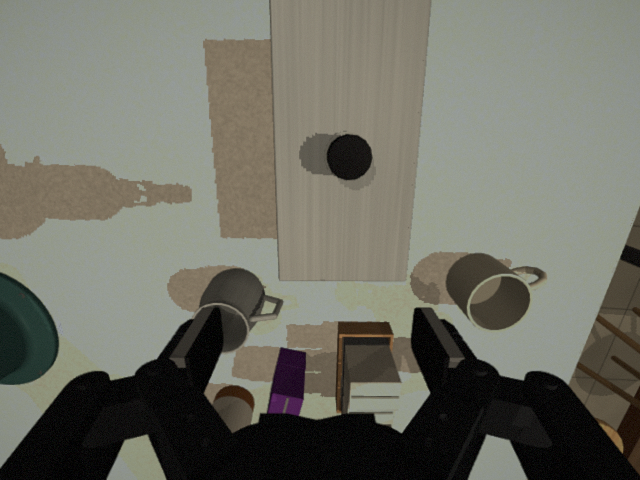

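Wrist view: the knob is at (350,157). The lid's near edge runs from (279,281) to (408,282), with long edges at x≈272–279 and 430–408. I'll refine the knob position and the cooler yaw from this.

```bash
python3 - <<'E'
from h import *
im=cv2.imread("pics/w1.png");g=cv2.cvtColor(im,cv2.COLOR_BGR2GRAY)
s=monitor.read_state();p=cam("wrist",s)
m=np.zeros_like(g);m[120:195,310:390]=g[120:195,310:390]<48
cs,_=cv2.findContours(m,0,1);c=max(cs,key=cv2.contourArea);(u,v),r=cv2.minEnclosingCircle(c)
print(u,v,r,onz(p,(u,v),.174))
# lid edges at z=.14: bottom corners and top border
for a,b in(((279,279.5),(272,5)),((407.5,280.5),(429.5,5)),((407.5,280.5),(279,279.5))):
    A=onz(p,a,.14);B=onz(p,b,.14);print(A.round(4),B.round(4),"ang",np.arctan2(*(B-A)[::-1]))
k=onz(p,(u,v),.174);plan((*k,.149),.088,s)
E
```

```text
348.3999938964844 156.60000610351562 22.898141860961914 [0.51847883 0.31879561]
[0.4665 0.1926] [0.4488 0.4276] ang 1.6459424828706208
[0.5946 0.2025] [0.5724 0.4387] ang 1.6644713427233788
[0.5946 0.2025] [0.4665 0.1926] ang -3.0644210662009703
t=2.40 pos [0.4987 0.2523 0.3006] yaw 0.087 q [0.42 0.01 1.76 0.   1.37 0.34] F [ 0.6 -1.8  0.3] w 1.00
 -> shift [ 0.1516  0.0257 -0.0645] turn [-0.001 -0.     0.002]
```

Call:
jog_arm --pt "0.03 0.025 -0.045 0 0 0 100" --pt "0.05 0.026 -0.065 0 0 0 100" --pt "0.08 0.026 -0.065 0 0 0 100" --pt "0.11 0.026 -0.065 0 0 0 100" --pt "0.135 0.026 -0.065 0 0 0 100" --pt "0.147 0.026 -0.065 0 0 0 100" --pt "0.151 0.026 -0.065 0 0 0 100" --pt "0.151 0.026 -0.065 0 0 0 40" --pt "0.151 0.026 -0.065 0 0 0 0" --pt "0.151 0.026 -0.065 0 0 0 0" --pt "0.151 0.026 -0.065 0 0 0 0" --pt "0.151 0.026 -0.065 0 0 0 0" --pt "0.151 0.026 -0.065 0 0 0 0" --pt "0.151 0.026 -0.065 0 0 0 0" --pt "0.151 0.026 -0.065 0 0 0 0" --force 100

```text
time: 3.9
tool_pos: [0.5196, 0.3199, 0.1518]
tcp_rot: [1.146, 1.25, -1.144]
wrist_force: [-1.5, -0.8, 5.6]
width: 0.394
```

Call:
jog_arm --pt "-0.01 0 0 0 0 0 0" --pt "-0.03 0 0 0 0 0 0" --pt "-0.06 0 0 0 0 0 0" --pt "-0.09 0 0 0 0 0 0" --pt "-0.12 0 0 0 0 0 0" --pt "-0.13 0 0 0 0 0 0" --pt "-0.13 0 0 0 0 0 0"

```text
time: 4.6
tool_pos: [0.5203, 0.3203, 0.2836]
tcp_rot: [1.149, 1.249, -1.141]
wrist_force: [-0.7, -0.0, -5.2]
width: 0.389
```

```bash
python3 - <<'E'
from h import *
cv2.imwrite("pics/s2.png",imaging.read_camera("side"))
plan((.478,-.306,.276),-.142)
E
```

```text
t=4.65 pos [0.5194 0.3197 0.2814] yaw 0.087 q [0.51 0.11 1.69 0.   1.34 0.42] F [-0.1 -0.6 -6.2] w 0.39
 -> shift [ 0.0046 -0.0955  0.6197] turn [ 0.229 -0.001 -0.   ]
```

View pics/s2.png

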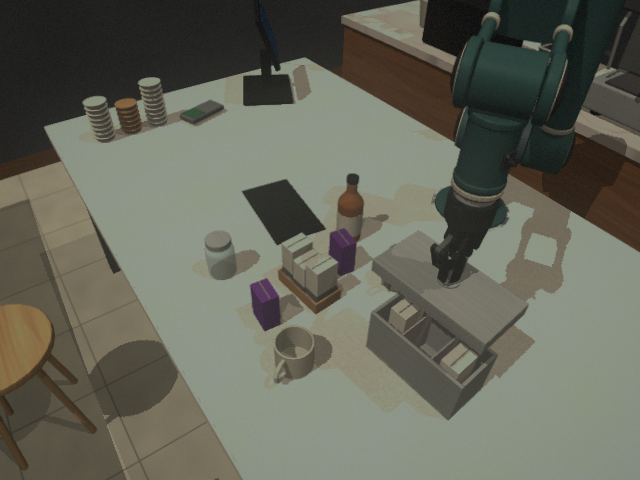

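The lid is held level at (450,290) and the cooler's compartments are exposed. I'll carry it over to the mat.

Call:
jog_arm --pt "-0.01 -0.001 0.01 0.0 0 0 0" --pt "-0.01 -0.005 0.03 0.01 0 0 0" --pt "-0.01 -0.01 0.06 0.02 0 0 0" --pt "-0.01 -0.014 0.09 0.035 0 0 0" --pt "-0.01 -0.02 0.125 0.05 0 0 0" --pt "-0.01 -0.025 0.16 0.06 0 0 0" --pt "-0.01 -0.03 0.195 0.075 0 0 0" --pt "-0.01 -0.035 0.23 0.09 0 0 0" --pt "-0.01 -0.04 0.265 0.1 0 0 0" --pt "-0.01 -0.046 0.3 0.115 0 0 0" --pt "-0.01 -0.052 0.335 0.125 0 0 0" --pt "-0.01 -0.057 0.37 0.14 0 0 0" --pt "-0.01 -0.063 0.405 0.15 0 0 0" --pt "-0.01 -0.068 0.44 0.165 0 0 0" --pt "-0.01 -0.074 0.475 0.175 0 0 0" --pt "-0.01 -0.079 0.51 0.19 0 0 0" --pt "-0.01 -0.084 0.545 0.2 0 0 0" --pt "-0.01 -0.09 0.58 0.215 0 0 0" --pt "-0.01 -0.094 0.61 0.225 0 0 0" --pt "-0.01 -0.0955 0.62 0.23 0 0 0"

```text
time: 6.65
tool_pos: [0.4755, -0.3097, 0.2893]
tcp_rot: [1.316, 1.138, -1.318]
wrist_force: [0.5, 0.4, -5.9]
width: 0.393
```

Call:
jog_arm --pt "0 0 0 0 0 0 0" --pt "0 0 0 0 0 0 0"

```text
time: 6.85
tool_pos: [0.4741, -0.3095, 0.2883]
tcp_rot: [1.317, 1.14, -1.32]
wrist_force: [-0.3, 1.0, -5.3]
width: 0.389
```

```bash
python3 - <<'E'
from h import *
plan((.478,-.306,.050),-.147)
E
```

```text
t=6.85 pos [ 0.4741 -0.3095  0.2883] yaw -0.149 q [-0.62  0.03  1.77 -0.    1.35 -0.47] F [-0.3  1.  -5.3] w 0.39
 -> shift [ 0.2383  0.0044 -0.0038] turn [-0.002 -0.001  0.004]
```

Call:
jog_arm --pt "0.015 0.004 -0.004 0 0 0.002 0" --pt "0.04 0.004 -0.004 0 0 0.002 0" --pt "0.07 0.004 -0.004 0 0 0.002 0" --pt "0.1 0.004 -0.004 0 0 0.002 0" --pt "0.13 0.004 -0.004 0 0 0.002 0" --pt "0.16 0.004 -0.004 0 0 0.002 0" --pt "0.185 0.004 -0.004 0 0 0.002 0" --pt "0.2 0.004 -0.004 0 0 0.002 0" --pt "0.21 0.004 -0.004 0 0 0.002 0" --pt "0.218 0.004 -0.004 0 0 0.002 0" --pt "0.223 0.004 -0.004 0 0 0.002 0" --pt "0.227 0.004 -0.004 0 0 0.002 0" --pt "0.231 0.004 -0.004 0 0 0.002 0" --pt "0.234 0.004 -0.004 0 0 0.002 0" --pt "0.237 0.004 -0.004 0 0 0.002 0" --pt "0.237 0.004 -0.004 0 0 0.002 0"

```text
time: 8.45
tool_pos: [0.4774, -0.3056, 0.051]
tcp_rot: [1.318, 1.139, -1.319]
wrist_force: [-0.5, 0.2, -5.8]
width: 0.392
```

Call:
jog_arm --pt "0.002 0 0 0 0 0 0" --pt "0.004 0 0 0 0 0 0" --pt "0.004 0 0 0 0 0 0"

```text
time: 8.75
tool_pos: [0.4774, -0.3057, 0.0469]
tcp_rot: [1.318, 1.138, -1.319]
wrist_force: [0.1, -0.5, -6.1]
width: 0.387
```

Call:
jog_arm --pt "0.001 0 0 0 0 0 0" --pt "0.002 0 0 0 0 0 0" --pt "0.002 0 0 0 0 0 0"

```text
time: 9.05
tool_pos: [0.4774, -0.3057, 0.0468]
tcp_rot: [1.318, 1.139, -1.319]
wrist_force: [-6.0, 3.9, 8.2]
width: 0.391
```

Call:
jog_arm --pt "0.001 0 0 0 0 0 0" --pt "0.002 0 0 0 0 0 0" --pt "0.002 0 0 0 0 0 0"

```text
time: 9.35
tool_pos: [0.4776, -0.3058, 0.0468]
tcp_rot: [1.318, 1.139, -1.319]
wrist_force: [-6.9, 3.3, 10.3]
width: 0.391
```

Call:
jog_arm --pt "-0.001 0 0 0 0 0 45" --pt "-0.001 0 0 0 0 0 60" --pt "-0.001 0 0 0 0 0 100" --pt "-0.001 0 0 0 0 0 100" --pt "-0.001 0 0 0 0 0 100" --pt "-0.02 0 0 0 0 0 100" --pt "-0.06 0 0 0 0 0 100" --pt "-0.11 0 0 0 0 0 100" --pt "-0.16 0 0 0 0 0 100" --pt "-0.21 0 0 0 0 0 100" --pt "-0.26 0 0 0 0 0 100" --pt "-0.26 0 0 0 0 0 100"

```text
time: 10.55
tool_pos: [0.4819, -0.3089, 0.3167]
tcp_rot: [1.318, 1.122, -1.312]
wrist_force: [-0.3, -1.2, 0.8]
width: 1.001
```

```bash
python3 - <<'E'
from h import *
plan((.58,-.045,.30),.05)
E
```

```text
t=10.55 pos [ 0.4819 -0.3089  0.3167] yaw -0.149 q [-0.61  0.02  1.73  0.    1.38 -0.46] F [-0.3 -1.2  0.8] w 1.00
 -> shift [ 0.0158  0.0577 -0.2756] turn [-0.199  0.007 -0.011]
```

Call:
jog_arm --pt "0 0.02 -0.05 -0.05 0 0 100" --pt "0.01 0.04 -0.15 -0.1 0 0 100" --pt "0.016 0.07 -0.256 -0.2 0.007 -0.011 100" --pt "0.016 0.07 -0.256 -0.2 0.007 -0.011 100" --pt "0.016 0.07 -0.256 -0.2 0.007 -0.011 100" --pt "0.016 0.07 -0.256 -0.2 0.007 -0.011 100" --pt "0.016 0.07 -0.256 -0.2 0.007 -0.011 100" --pt "0.016 0.07 -0.256 -0.2 0.007 -0.011 100" --pt "0.016 0.07 -0.256 -0.2 0.007 -0.011 100"

```text
time: 11.45
tool_pos: [0.5889, -0.0676, 0.2999]
tcp_rot: [1.172, 1.232, -1.173]
wrist_force: [-0.0, -0.9, 0.2]
width: 1.003
```

```bash
python3 - <<'E'
from h import *
plan((.592,-.007,.08),.05)
s=monitor.read_state();im=imaging.read_camera("wrist");cv2.imwrite("pics/w3.png",im)
p=cam("wrist",s);print(proj(p,(.592,-.007,.104)))
E
```

```text
t=11.45 pos [ 0.5889 -0.0676  0.2999] yaw 0.050 q [-0.16  0.07  1.7  -0.    1.37 -0.21] F [-0.  -0.9  0.2] w 1.00
 -> shift [ 0.2199  0.0062 -0.0604] turn [-0.  0.  0.]
[322.19529979 156.08993624]
```

View pics/w3.png

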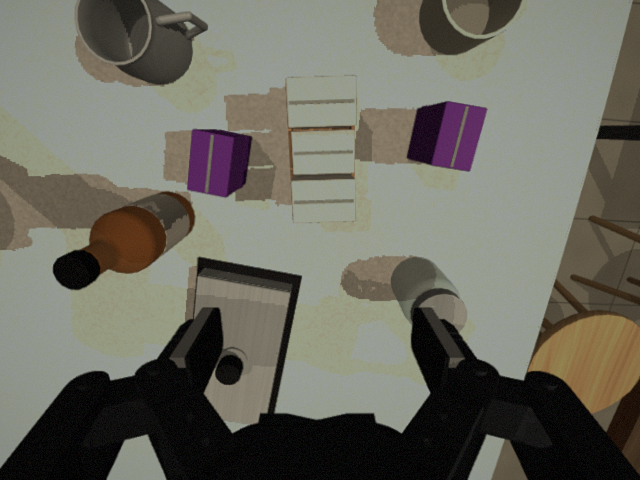

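Wrist view: the cream top is the middle one, from (292,130) to (355,175) with its centre at (324,152). The lid lies on the mat in the background. I'll refine and grasp.

```bash
python3 - <<'E'
from h import *
s=monitor.read_state();p=cam("wrist",s)
C=np.array([onz(p,a,.104) for a in((292.5,131),(355.5,129),(355.5,174),(293.5,175.5))]);print(C.round(4),C.mean(0))
d=(C[1]+C[2]-C[0]-C[3]);print("yaw",np.arctan2(d[1],d[0]))
plan((*C.mean(0),.065),.045,s)
E
```

```text
[[ 0.5621  0.0151]
 [ 0.6229  0.0199]
 [ 0.6265 -0.023 ]
 [ 0.5643 -0.0275]] [ 0.59392691 -0.00385316]
yaw 0.07566565057350251
t=11.50 pos [ 0.5889 -0.0677  0.3001] yaw 0.049 q [-0.16  0.07  1.7  -0.    1.37 -0.21] F [-0.1 -0.1  0.4] w 1.00
 -> shift [ 0.2351  0.0082 -0.0636] turn [0.004 0.    0.   ]
```

Call:
jog_arm --pt "0.01 0.006 -0.03 -0.013 0 0 100" --pt "0.03 0.008 -0.063 -0.013 0 0 100" --pt "0.06 0.008 -0.063 -0.013 0 0 100" --pt "0.1 0.008 -0.063 -0.013 0 0 100" --pt "0.14 0.008 -0.063 -0.013 0 0 100" --pt "0.175 0.008 -0.063 -0.013 0 0 100" --pt "0.2 0.008 -0.063 -0.013 0 0 100" --pt "0.22 0.008 -0.063 -0.013 0 0 100" --pt "0.23 0.008 -0.063 -0.013 0 0 100" --pt "0.235 0.008 -0.063 -0.013 0 0 100" --pt "0.235 0.008 -0.063 -0.013 0 0 80" --pt "0.235 0.008 -0.063 -0.013 0 0 60" --pt "0.235 0.008 -0.063 -0.013 0 0 60" --pt "0.235 0.008 -0.063 -0.013 0 0 60" --pt "0.235 0.008 -0.063 -0.013 0 0 60" --pt "0.235 0.008 -0.063 -0.013 0 0 60" --force 50

```text
time: 13.1
tool_pos: [0.5948, -0.0046, 0.0664]
tcp_rot: [1.163, 1.236, -1.162]
wrist_force: [-1.7, -1.7, 6.0]
width: 0.719
```

Call:
jog_arm --pt "-0.005 0 0 0 0 0 55" --pt "-0.015 0 0 0 0 0 55" --pt "-0.03 0 0 0 0 0 55" --pt "-0.05 0 0 0 0 0 55" --pt "-0.075 0 0 0 0 0 55" --pt "-0.1 0 0 0 0 0 55" --pt "-0.125 0 0 0 0 0 55" --pt "-0.15 0 0 0 0 0 55" --pt "-0.165 0 0 0 0 0 55" --pt "-0.165 0 0 0 0 0 55"

```text
time: 14.1
tool_pos: [0.5963, -0.0045, 0.2352]
tcp_rot: [1.166, 1.231, -1.157]
wrist_force: [0.9, -0.1, -2.8]
width: 0.718
```

```bash
python3 - <<'E'
from h import *
plan((.69,.33,.23),.082+np.pi/2)
cv2.imwrite("pics/s4.png",imaging.read_camera("side"))
E
```

```text
t=14.10 pos [ 0.5963 -0.0045  0.2352] yaw 0.063 q [-0.05  0.11  1.78 -0.    1.25 -0.11] F [ 0.9 -0.1 -2.8] w 0.72
 -> shift [ 0.0056  0.1144 -0.328 ] turn [-1.59   0.008 -0.005]
```

View pics/s4.png

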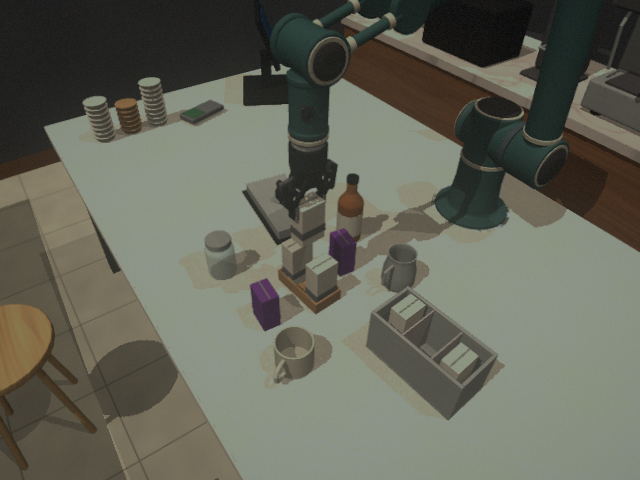

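The cream is lifted cleanly at (310,220) and its neighbours are still standing. I'll carry it to the free spot behind the cooler, turning it 90° on the way.

Call:
jog_arm --pt "0 0.003 -0.01 -0.04 0 0 55" --pt "0 0.01 -0.03 -0.12 0 0 55" --pt "0 0.018 -0.05 -0.22 0 0 55" --pt "0 0.026 -0.075 -0.32 0 0 55" --pt "0 0.034 -0.1 -0.43 0 0 55" --pt "0 0.042 -0.125 -0.54 0 0 55" --pt "0 0.05 -0.15 -0.65 0 0 55" --pt "0 0.058 -0.175 -0.76 0 0 55" --pt "0 0.066 -0.2 -0.87 0 0 55" --pt "0 0.074 -0.225 -0.98 0 0 55" --pt "0 0.083 -0.25 -1.09 0 0 55" --pt "0 0.092 -0.275 -1.2 0 0 55" --pt "0 0.1 -0.295 -1.31 0 0 55" --pt "0 0.108 -0.31 -1.42 0 0 55" --pt "0 0.112 -0.322 -1.51 0.004 0 55" --pt "0 0.114 -0.328 -1.57 0.008 -0.005 55" --pt "0 0.114 -0.328 -1.59 0.008 -0.005 55" --pt "0 0.114 -0.328 -1.59 0.008 -0.005 55"

```text
time: 15.95
tool_pos: [0.6875, 0.3302, 0.2307]
tcp_rot: [-0.065, 1.576, 0.064]
wrist_force: [-1.0, 0.0, -2.9]
width: 0.718
```

```bash
python3 - <<'E'
from h import *
plan((.69,.33,.064),.082+np.pi/2)
E
```

```text
t=15.95 pos [0.6875 0.3302 0.2307] yaw 1.653 q [ 0.41  0.43  1.38  0.    1.33 -1.24] F [-1.   0.  -2.9] w 0.72
 -> shift [ 0.1667 -0.0003  0.0036] turn [ 0.001 -0.006  0.   ]
```

Call:
jog_arm --pt "0.01 0 0.003 0 -0.006 0 55" --pt "0.03 0 0.003 0 -0.006 0 55" --pt "0.06 0 0.003 0 -0.006 0 55" --pt "0.09 0 0.003 0 -0.006 0 55" --pt "0.115 0 0.003 0 -0.006 0 55" --pt "0.135 0 0.003 0 -0.006 0 55" --pt "0.148 0 0.003 0 -0.006 0 55" --pt "0.156 0 0.003 0 -0.006 0 55" --pt "0.16 0 0.003 0 -0.006 0 55" --pt "0.163 0 0.003 0 -0.006 0 55" --pt "0.166 0 0.003 0 -0.006 0 55" --pt "0.168 0 0.003 0 -0.006 0 55" --pt "0.168 0 0.003 0 -0.006 0 55"

```text
time: 17.25
tool_pos: [0.6895, 0.3304, 0.0631]
tcp_rot: [-0.065, 1.57, 0.065]
wrist_force: [0.2, -0.2, -2.7]
width: 0.72
```

Call:
jog_arm --pt "0.001 0 0 0 0 0 55" --pt "0.0015 0 0 0 0 0 55"

```text
time: 17.45
tool_pos: [0.6899, 0.3305, 0.0625]
tcp_rot: [-0.065, 1.569, 0.065]
wrist_force: [-1.3, -0.1, 1.5]
width: 0.719
```

Call:
jog_arm --pt "0 0 0 0 0 0 80" --pt "0 0 0 0 0 0 100" --pt "0 0 0 0 0 0 100" --pt "-0.002 0 0 0 0 0 100" --pt "-0.03 0 0 0 0 0 100" --pt "-0.07 0 0 0 0 0 100" --pt "-0.12 -0.01 0 0.15 0 0 100" --pt "-0.16 -0.03 0 0.3 0 0 100" --pt "-0.2 -0.06 0 0.45 0 0 100" --pt "-0.2 -0.06 0 0.6 0 0 100" --pt "-0.2 -0.06 0 0.75 0 0 100" --pt "-0.2 -0.06 0 0.9 0 0 100" --pt "-0.2 -0.06 0 1.05 0 0 100" --pt "-0.2 -0.06 0 1.2 0 0 100" --pt "-0.2 -0.06 0 1.35 0 0 100" --pt "-0.2 -0.06 0 1.5 0 0 100" --pt "-0.2 -0.06 0 1.571 0 0 100" --pt "-0.2 -0.06 0 1.571 0 0 100" --pt "-0.2 -0.06 0 1.571 0 0 100"

```text
time: 19.35
tool_pos: [0.6946, 0.2707, 0.2626]
tcp_rot: [1.148, 1.247, -1.146]
wrist_force: [0.1, 0.3, 0.0]
width: 1.002
```

```bash
python3 - <<'E'
from h import *
plan((.69,.33,.064),.082)
s=monitor.read_state();im=imaging.read_camera("wrist");cv2.imwrite("pics/w5.png",im)
p=cam("wrist",s);print(proj(p,(.69,.33,.1)))
E
```

```text
t=19.35 pos [0.6946 0.2707 0.2626] yaw 0.084 q [ 0.34  0.38  1.39 -0.    1.36  0.25] F [0.1 0.3 0. ] w 1.00
 -> shift [ 1.986e-01  1.000e-04 -5.950e-02] turn [ 0.002 -0.    -0.001]
[316.04496771 159.63285482]
```

View pics/w5.png

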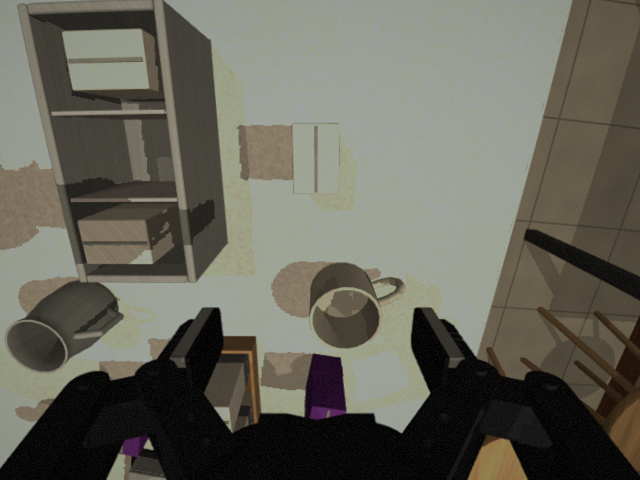

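Wrist view: the cream stands at (316,158), 1 px from the prediction. The cooler is open on the left: divider tops run (51,112)–(166,114) and (72,199)–(178,197), and the rim corners are also visible. I'll compute the compartment centre from this picture and from the top camera.

```bash
python3 - <<'E'
from h import *
s=monitor.read_state();p=cam("wrist",s)
f=lambda a,z:onz(p,a,z).round(4)
print("rim outer",[f(a,.12) for a in((20,7),(155,0),(193,281),(80,281))])
print("div",[f(a,.116) for a in((53,113),(166,113),(179,198),(73,200))])
im=imaging.read_camera("top");cv2.imwrite("pics/top6.png",im)
a=cv2.resize(im[215:300,110:250],(800,486),interpolation=3);cv2.imwrite("pics/top6c.png",cv2.convertScaleAbs(a,alpha=1.3))
E
```

```text
rim outer [array([0.4568, 0.4278]), array([0.5613, 0.4378]), array([0.5833, 0.2112]), array([0.4743, 0.2017])]
div [array([0.4693, 0.3523]), array([0.5644, 0.3587]), array([0.5723, 0.2888]), array([0.4763, 0.2795])]
```

View pics/top6c.png

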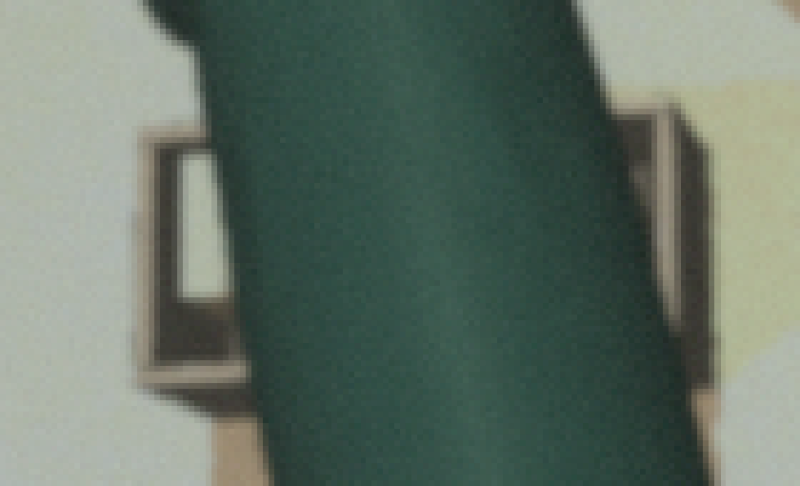

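Call:
jog_arm --pt "0.01 0 -0.03 0 0 0 100" --pt "0.02 0 -0.06 0 0 0 100" --pt "0.05 0 -0.06 0 0 0 100" --pt "0.09 0 -0.06 0 0 0 100" --pt "0.13 0 -0.06 0 0 0 100" --pt "0.16 0 -0.06 0 0 0 100" --pt "0.18 0 -0.06 0 0 0 100" --pt "0.192 0 -0.06 0 0 0 100" --pt "0.199 0 -0.06 0 0 0 100" --pt "0.199 0 -0.06 0 0 0 80" --pt "0.199 0 -0.06 0 0 0 60" --pt "0.199 0 -0.06 0 0 0 35" --pt "0.199 0 -0.06 0 0 0 35" --pt "0.199 0 -0.06 0 0 0 35" --pt "0.199 0 -0.06 0 0 0 35" --pt "0.199 0 -0.06 0 0 0 35" --force 50

```text
time: 21.05
tool_pos: [0.6908, 0.331, 0.0658]
tcp_rot: [1.15, 1.246, -1.144]
wrist_force: [-1.7, -0.4, 5.0]
width: 0.482
```

Call:
jog_arm --pt "-0.005 0 0 0 0 0 35" --pt "-0.02 0 0 0 0 0 35" --pt "-0.045 0 0 0 0 0 35" --pt "-0.075 0 0 0 0 0 35" --pt "-0.105 0 0 0 0 0 35" --pt "-0.135 0 0 0 0 0 35" --pt "-0.16 0 0 0 0 0 35" --pt "-0.17 -0.005 0 0 0 0 35" --pt "-0.17 -0.02 0 0 0 0 35" --pt "-0.17 -0.04 0 0 0 0 35" --pt "-0.17 -0.065 0 0 0 0 35" --pt "-0.17 -0.09 0.002 0 0 0 35" --pt "-0.17 -0.115 0 0 0 0 35" --pt "-0.17 -0.14 0 0 0 0 35" --pt "-0.17 -0.16 -0.002 0 0 0 35" --pt "-0.17 -0.17 -0.003 0 0 0 35" --pt "-0.17 -0.17 -0.003 0 0 0 35" --pt "-0.17 -0.17 -0.003 0 0 0 35"

```text
time: 22.85
tool_pos: [0.521, 0.3196, 0.2351]
tcp_rot: [1.15, 1.245, -1.143]
wrist_force: [0.0, -0.0, -2.4]
width: 0.487
```

```bash
python3 - <<'E'
from h import *
plan((.5195,.3202,.19),.084)
E
```

```text
t=22.85 pos [0.521  0.3196 0.2351] yaw 0.084 q [ 0.51  0.14  1.75 -0.    1.25  0.43] F [ 0.  -0.  -2.4] w 0.49
 -> shift [ 0.0451 -0.0016 -0.0007] turn [ 0.    -0.001 -0.004]
```

Call:
jog_arm --pt "0.01 -0.001 -0.0005 0 0 -0.003 35" --pt "0.025 -0.0015 -0.0007 0 0 -0.003 35" --pt "0.035 -0.0015 -0.0007 0 0 -0.003 35" --pt "0.038 -0.0015 -0.0007 0 0 -0.003 35" --pt "0.038 -0.0015 -0.0007 0 0 -0.003 35"

```text
time: 23.35
tool_pos: [0.519, 0.3197, 0.1953]
tcp_rot: [1.146, 1.248, -1.148]
wrist_force: [0.1, 1.1, -3.2]
width: 0.485
```

```bash
python3 - <<'E'
from h import *
plan((.5195,.3202,.0718),.084)
a=imaging.read_camera("wrist");b=imaging.read_camera("side")
cv2.imwrite("pics/w7r.png",a);cv2.imwrite("pics/s7r.png",b)
o=np.zeros((480,800,3),np.uint8);o[:,:400]=cv2.resize(a[120:480,170:470],(400,480));o[:,400:]=cv2.resize(b[200:440,330:530],(400,480),interpolation=3)
cv2.imwrite("pics/c7.png",cv2.convertScaleAbs(o,alpha=1.4))
E
```

```text
t=23.35 pos [0.519  0.3197 0.1953] yaw 0.084 q [0.51 0.17 1.79 0.   1.19 0.43] F [ 0.1  1.1 -3.2] w 0.48
 -> shift [ 0.1235  0.0007 -0.0005] turn [-0.     0.     0.001]
```

View pics/c7.png

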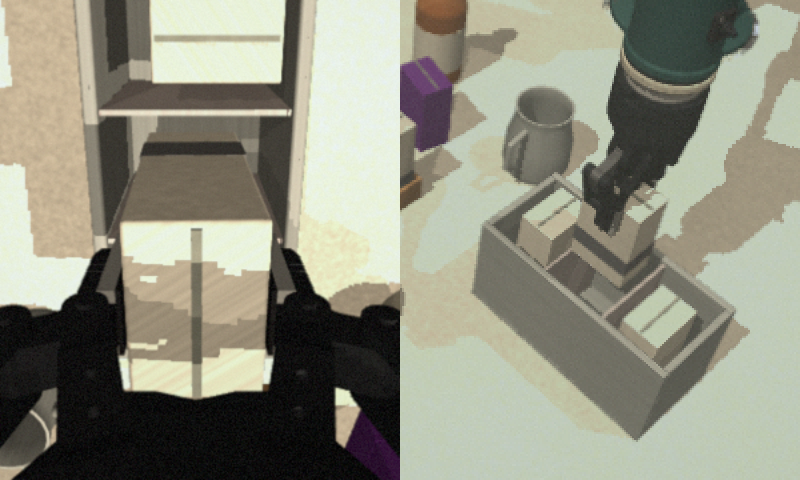

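Wrist crop: the near divider's top is at crop y≈112 and the carton's bottom edge at crop y≈135–140. The side crop shows the carton over the middle compartment. I'll check the gap numerically.

```bash
python3 - <<'E'
from h import *
s=monitor.read_state();p=cam("wrist",s)
c=np.array([.5195,.3197]);ey=np.array([-np.sin(.084),np.cos(.084)]);ex=np.array([ey[1],-ey[0]])
q=lambda u,v:(170+u*.75,120+v*.75)
def loc(a,z):
    d=onz(p,a,z)-c;return (np.array([d@ex,d@ey])*1000).round(1)
for n,a,z in(("div L",(100,109),.116),("div L low",(100,115),.116),("div R",(288,109),.116),("div R low",(288,115),.116),("bot L",(142,140),.1295),("bot R",(243,138),.1295),("top L",(122,221),.2295),("top R",(271,221),.2295),("rimL in",(97,108),.12),("rimR in",(291,108),.12)):print(n,loc(q(*a),z))
E
```

```text
div L [-47.7  38.3]
div L low [-47.9  35.2]
div R [48.4 38.2]
div R low [48.6 35.1]
bot L [-25.2  25.6]
bot R [24.3 26.5]
top L [-19.2  29.8]
top R [21.6 29.7]
rimL in [-48.3  39.6]
rimR in [49.  39.5]
```

Call:
jog_arm --pt "0.004 0.0007 -0.001 0 0 0 35" --pt "0.008 0.0007 -0.001 0 0 0 35" --pt "0.014 0.0007 -0.001 0 0 0 35" --pt "0.02 0.0007 -0.001 0 0 0 35" --pt "0.026 0.0007 -0.001 0 0 0 35" --pt "0.032 0.0007 -0.001 0 0 0 35" --pt "0.035 0.0007 -0.001 0 0 0 35"

```text
time: 24.15
tool_pos: [0.52, 0.3211, 0.1609]
tcp_rot: [1.148, 1.248, -1.147]
wrist_force: [0.7, -0.3, -2.9]
width: 0.491
```

Call:
jog_arm --pt "0.008 0 0 0 0 0 35" --pt "0.018 0 0 0 0 0 35" --pt "0.03 0 0 0 0 0 35" --pt "0.042 0 0 0 0 0 35" --pt "0.054 0 0 0 0 0 35" --pt "0.064 0 0 0 0 0 35" --pt "0.072 0 0 0 0 0 35" --pt "0.078 0 0 0 0 0 35" --pt "0.082 0 0 0 0 0 35" --pt "0.085 0 0 0 0 0 35" --pt "0.087 0 0 0 0 0 35" --pt "0.087 0 0 0 0 0 35"

```text
time: 25.35
tool_pos: [0.52, 0.3212, 0.0739]
tcp_rot: [1.148, 1.248, -1.147]
wrist_force: [-0.5, -0.3, -2.4]
width: 0.484
```

Call:
jog_arm --pt "0.001 0 0 0 0 0 35" --pt "0.002 0 0 0 0 0 35" --pt "0.002 0 0 0 0 0 35"

```text
time: 25.65
tool_pos: [0.5205, 0.3214, 0.0734]
tcp_rot: [1.149, 1.247, -1.146]
wrist_force: [-3.1, -1.6, 4.2]
width: 0.487
```

Call:
jog_arm --pt "0 0 0 0 0 0 52" --pt "0 0 0 0 0 0 58" --pt "0 0 0 0 0 0 64" --pt "0 0 0 0 0 0 64" --pt "0 0 0 0 0 0 64"

```text
time: 26.15
tool_pos: [0.5183, 0.3214, 0.0738]
tcp_rot: [1.146, 1.25, -1.149]
wrist_force: [-8.8, -1.5, 6.7]
width: 0.635
```

Call:
jog_arm --pt "-0.01 0 0 0 0 0 64" --pt "-0.025 0 0 0 0 0 64" --pt "-0.045 0 0 0 0 0 64" --pt "-0.07 0 0 0 0 0 64" --pt "-0.1 0 0 0 0 0 64" --pt "-0.14 0 0 0 0 0 64" --pt "-0.18 0 0.02 0 0 0 64" --pt "-0.22 0 0.06 0 0 0 64" --pt "-0.22 0 0.06 0 0 0 64" --pt "-0.22 0 0.06 0 0 0 64"

```text
time: 27.15
tool_pos: [0.5257, 0.2613, 0.2976]
tcp_rot: [1.153, 1.246, -1.144]
wrist_force: [0.2, 0.4, -0.6]
width: 0.637
```

```bash
python3 - <<'E'
from h import *
plan((.5195,.3202,.19),.084)
a=imaging.read_camera("wrist");b=imaging.read_camera("side")
cv2.imwrite("pics/w8r.png",a);cv2.imwrite("pics/s8r.png",b)
o=np.zeros((480,800,3),np.uint8);o[:,:400]=a[:,120:520];o[:,400:]=b[20:500,150:550] if 0 else cv2.resize(b[140:440,200:520],(400,480))
cv2.imwrite("pics/c8.png",cv2.convertScaleAbs(o,alpha=1.4))
E
```

```text
t=27.15 pos [0.5257 0.2613 0.2976] yaw 0.082 q [0.42 0.06 1.72 0.   1.36 0.34] F [ 0.2  0.4 -0.6] w 0.64
 -> shift [ 0.1077 -0.0018 -0.059 ] turn [-0.002 -0.003 -0.004]
```

View pics/c8.png

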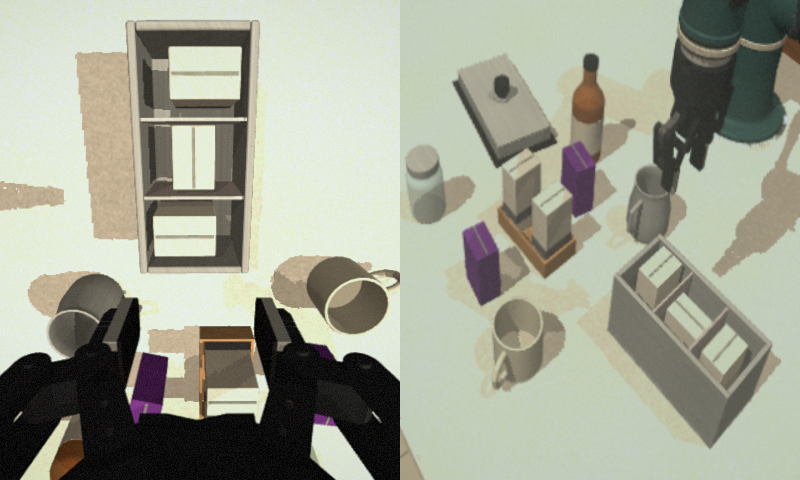

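The cream stands in the middle compartment and the lid is on the mat. But the neighbours' top seams look turned 90° from the cream's, so I'll measure and zoom in before handing in.

```bash
python3 - <<'E'
from h import *
s=monitor.read_state();p=cam("wrist",s);a=cv2.imread("pics/w8r.png")
cv2.imwrite("pics/c9.png",cv2.resize(a[10:285,230:400],(371,600),interpolation=3))
g=cv2.cvtColor(a,cv2.COLOR_BGR2GRAY)
c=np.array([.5195,.3197]);th=.084
for n,(y0,y1,x0,x1),z in(("c",(40,112,285,365),.126),("cream",(121,192,285,345),.106),("d",(198,262,270,345),.126)):
    m=np.zeros_like(g);m[y0:y1,x0:x1]=g[y0:y1,x0:x1]>150
    m=cv2.morphologyEx(m,cv2.MORPH_CLOSE,np.ones((5,5)))
    r,b=minrect(p,m,z);d=np.array(r[0])/1000-c
    print(n,r,"cooler frame mm",(1000*np.array([d[0]*np.cos(th)+d[1]*np.sin(th),-d[0]*np.sin(th)+d[1]*np.cos(th)])).round(1))
E
```

```text
c ((519.861328125, 392.7687683105469), (59.44988250732422, 39.485103607177734), 4.726922988891602) cooler frame mm [ 6.5 72.8]
cream ((515.71923828125, 320.76519775390625), (40.02243423461914, 58.32426452636719), 4.76539945602417) cooler frame mm [-3.7  1.4]
d ((513.1280517578125, 247.13209533691406), (59.561851501464844, 38.80604934692383), 4.738470077514648) cooler frame mm [-12.4 -71.8]
```

View pics/c9.png

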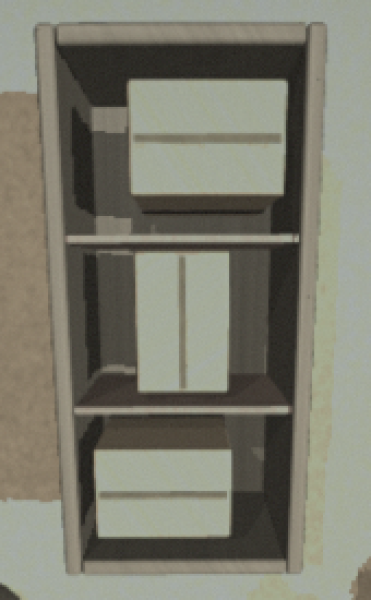

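```bash
python3 -c "
from workcell import finish_job;print(finish_job())"
```

```text
the job is handed in; nothing more can be done
None
```

The lid is on the mat and the cream carton stands in the cooler's middle compartment. The job went in at about 27 s of the 72 s allowed. One thing disagreed with the sheet: the cream is turned as the written criterion asks, but that is 90° from how its two neighbours actually stand.

- **Lid:** I lifted it by the knob and set it down slowly on the mat until the wrist force showed contact. I released it at about (0.478, -0.306), the measured mat centre. The last side view shows it flat with the knob up.
- **Cream carton:** I took the middle carton from the tray by its narrow sides and stood it behind the cooler. There I regripped it by its broad faces and lowered it into the compartment until it touched the floor.
- **Last checks:** The cream measures about -4 mm in x and +1 mm in y from the compartment centre. Its broad faces point along the cooler's x, within about 0.01 rad of the cooler's measured yaw. It looks upright, the gripper is clear of everything, and none of the other items look moved.
- **What disagreed:** The sheet says the milk cartons in the cooler have their broad faces towards the cooler's ±x. In every picture since the lid came off, their long side lies along x instead, and I never touched them. I kept the explicit criterion (cream's y along the cooler's x) rather than matching how they look.
- **Smaller doubt:** The carton's set-down height was 1.6 mm above what I predicted, inside the 6 mm allowed.

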